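# Lay a terracotta spout in the V cradle

## Robot

A 7-joint arm with a two-finger parallel gripper is mounted at the origin on a cart in front of the work surface, level with it; the furniture and walls round the work are solid. World frame = base frame: x ahead of the robot, y to its left, z up, the work surface at z = 0. Lengths are in m, angles in rad, forces in N, time in s.
With the tool pointing down it reaches from about 0.425 to 0.95 m from the base axis. Payload 4.7 kg.
Tool frame: the origin (TCP) lies between the finger pads; the fingertips stand manip.tip_extent ahead of it and the grasp point (between the pads) lies 5 mm behind it (manip.tip_extent is the distance from the TCP to the fingertips, in m); z points along the fingers, y is the direction in which the jaws open and shut (so a half turn about z gives the same grasp; the last joint's range is limited). The gripper opens to 85 mm and grips with 20 to 120 N. Pads are 22 mm wide; open, the fingers measure 114 mm over their backs; the gripper's body (76 mm by 85 mm) begins 54 mm behind the grasp point. The pads swing forward as they close: fully open they stand 13 mm farther back than shut.
Start: joints at [-1.184, 0.469, -0.049, 1.532, 0.024, 1.141, -0.082], TCP at [0.273, 0.618, 0.245] pointing down, gripper open.
Joint ranges: [-2.59, 2.59], [-0.33, 1.99], [-1.39, 1.29], [0.1, 2.45], [-1.04, 4.18], [0.21, 1.99], [-2.66, 2.66]. Speed limits (rad/s): [2.57, 2.57, 3.14, 3.14, 3.14, 3.14, 3.14].

## Interface

Orientations are given as [roll, pitch, yaw] about the fixed x, y, z axes, in that order (R = Rz(yaw) Ry(pitch) Rx(roll)).
In Python, from bench import manip, snapshot gives the robot as it stands. The module is installed in compiled form; this text tells all that it offers.
- The arm moves only by the tool move_arm, never from a script. Its argument "series" is a list that holds one entry, the list of rows, each a list of 7 numbers: the shift along the tool's x, y, z in cm, then the turn, a rotation vector about the tool's x, y, z in degrees, then the finger opening in cm, from 0 to 8.54. A call has 1 to 8 rows; each row is the pose to reach, as a shift and turn from the pose measured when the call began, along the tool's axes at that moment; what a row does not reach only later rows make up. A row lasts 1/10 s, in which the tool goes at most 50 mm and 8.59 degrees, less where a joint would pass 70% of its speed; a pose out of reach is approached as far as the arm can. A call with a gripper value outside its range is refused whole. The fingers move at their own pace and stop on an object; "newtons" is the grip in N (left out, the last holds). Time passes only in rows, so rows that repeat a pose let the fingers close. It gives the time, the measured TCP pose, the force and the opening at its end, in the units of the state.
- manip.get_obs(): the state, without advancing time (a new reading comes with each control period).
- snapshot(name): name is "scene" or "side" or "wrist"; returns a dict with "frame" (480x640x3 uint8, blue, green, red), "depth" (480x640 float32, m along the optical axis (not along the pixel's ray), 0 where there is no reading), "K" (3x3 intrinsics, pixels), "rvec" (rotation vector, rad) and "tvec" (3), from world to camera coordinates, as OpenCV has them. Camera axes: x right, y down, z forward; pixel columns grow to the right and rows downward; lengths in m; the calibration is good to about 2 mm. A picture is of the moment at which its call begins.
- manip.close_job(): hands the job in, once; it reports no verdict.
The state is a dict: "time_s": time; "joint_pos": joint angles; "joint_velocities": joint speeds; "effort": joint torques, N m; "tcp_pos": TCP position; "orientation": TCP orientation; "force": force on the tool from outside, world axes, zero at the start; "ft_torque": the same for the moment, N m; "finger_gap": opening from 0.0 (shut) to 1.0 (fully open).
Only numpy, scipy, OpenCV 4.12 (cv2) and the standard library are available. Lean on these libraries where they do the work, as an engineer would, in place of code of your own. Each camera call takes 0.05 s, during which the arm holds its last target.

## Task

Pick up the terracotta spout, the brown tube with dark bands, and lay it crosswise over the two cork-lined V rests of the cradle, so that it lies level in both grooves, about centred with both ends sticking out alike, and cannot roll. It is a fragile find: set it down, do not let it drop, then let go. Leave the white plaster bar and the green vial lying where they are.

Things in the scene. Friction and masses are not known exactly. Their poses are not given: they have to be found in the camera images.
- spout: terracotta tube, orange-brown with three dark bands, diameter 40, length 160 mm, 0.17 to 0.35 kg, lying loose on the desk. Origin: its middle, on the axis (20 mm up). Its x axis runs along the tube; y and z point any way as it rolls. Its bores are blocked: grip across the diameter. It is one of a row of three cylinders lying within 20 degrees of world x, their middles 120 mm or more apart.
- cradle_seat (a point): where the tube's middle comes to lie, 54 mm above the desk. x along the grooves (tube either way round), y across, z up. Fixed cradle, turned up to 35 degrees: plywood base 130 (x) by 100 (y) mm, top at 10 mm; two cork-lined 90-degree V rests, 16 mm wide in x, middles at x = -45 and +45 mm (74 mm free between). V bottom 26 mm, rims 53 mm above the desk; mouth 54 mm, 65 mm over all.
- plaster_bar: bystander: plain white plaster bar, a cylinder 32 mm in diameter and 130 mm long, lying loose on the desk. Origin at its middle on its axis; its own x axis runs along it. Leave it where it is.
- green_vial: bystander: closed green glass vial with a white cap, a cylinder 34 mm in diameter and 130 mm long, lying loose on the desk. Origin at its middle on its axis; its own x axis runs along it, the cap at +x. Leave it where it is.
There are look-alikes about, which are no part of the job. Several things look just like the spout: the one meant starts farthest from the robot's base.

How it is judged:
By the outcome, as a careful person would: the job done as asked, in the order asked, and still so for the second after the job is handed in, with the robot touching nothing.
It also fails if it takes over 40 s, if anything falls off the work surface, if the arm or the gripper's body presses on something with over 40 N, if the wrist force passes 120 N, or if a joint passes its speed limit or range.

## Working session

There is one attempt and no reset: what is moved stays moved. The work goes in short steps, Python scripts to look and compute and a tool call to move; the robot and the scene stay as the last step left them, time stands still between calls to the robot, and variables do not carry over. Pictures are saved under pics/ and viewed, and the job is handed in when it is done.

Besides the shell and the picture viewer there is one more tool, called as a command line: name --argument value ..., lists and objects as JSON in quotes. move_arm: Moves the arm, as the interface text tells. Its arguments: {"type":"object","properties":{"series":{"type":"array","items":{"type":"array","items":{"type":"array","items":{"type":"number"}}}},"newtons":{"type":"number"}},"required":["series"]}

```bash
mkdir -p pics; ls; cat > h.py <<'E'
import numpy as np, cv2
from bench import manip, snapshot
def cam(n,save=None):
    s=snapshot(n)
    if save: cv2.imwrite('pics/'+save,s['frame'])
    s['R']=cv2.Rodrigues(np.array(s['rvec'],float))[0]; s['t']=np.array(s['tvec'],float).ravel(); s['C']=-s['R'].T@s['t']
    return s
def ray(s,uv,z):
    uv=np.atleast_2d(np.array(uv,float)); d=(np.linalg.inv(s['K'])@np.c_[uv,np.ones(len(uv))].T).T@s['R']
    return s['C']+d*((z-s['C'][2])/d[:,2])[:,None]
def proj(s,P):
    return cv2.projectPoints(np.atleast_2d(np.array(P,float)),np.array(s['rvec'],float),s['t'],s['K'],None)[0][:,0]
def cloud(s):
    v,u=np.mgrid[:480,:640]; d=s['depth']; p=np.stack([u,v,np.ones_like(u)],-1)@np.linalg.inv(s['K']).T*d[...,None]
    return (p-s['t'])@s['R']
E
python3 - <<'E'
from h import *
np.set_printoptions(precision=4,suppress=True)
print(manip.get_obs(), manip.tip_extent)
for n in ('scene','side','wrist'):
    s=cam(n,n+'0.png'); np.savez(n+'0.npz',**s); print(n,s['C'],s['R'][2])
E
```

```text
pics
{'time_s': 0.0, 'joint_pos': array([-1.1839,  0.4695, -0.0486,  1.5337,  0.0241,  1.141 , -0.0823]), 'joint_velocities': array([ 0.0006,  0.0015, -0.001 ,  0.0008,  0.0006, -0.0013,  0.0003]), 'effort': array([  0.0001, -51.0299,  -0.0466, -23.7708,   0.0107,   0.0074,
         0.    ]), 'tcp_pos': array([0.2724, 0.617 , 0.2443]), 'orientation': array([-3.1396,  0.0001,  2.7259]), 'force': array([-0.3199, -0.3095,  0.067 ]), 'ft_torque': array([0.0285, 0.0253, 0.0339]), 'finger_gap': 0.9965570549138746} 0.014
scene [-0.526  -0.7699  0.6409] [ 0.6867  0.6036 -0.405 ]
side [-0.1032 -0.6769  0.7172] [ 0.4772  0.6332 -0.6093]
wrist [0.2075 0.6467 0.3723] [ 0.2546 -0.1165 -0.96  ]
```

View pics/scene0.png

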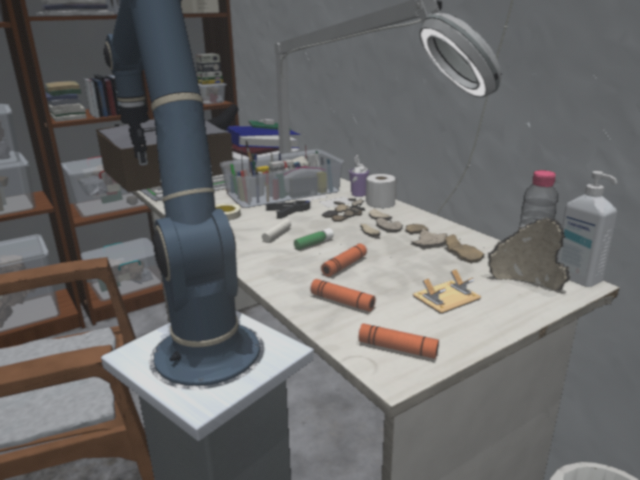

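View pics/side0.png

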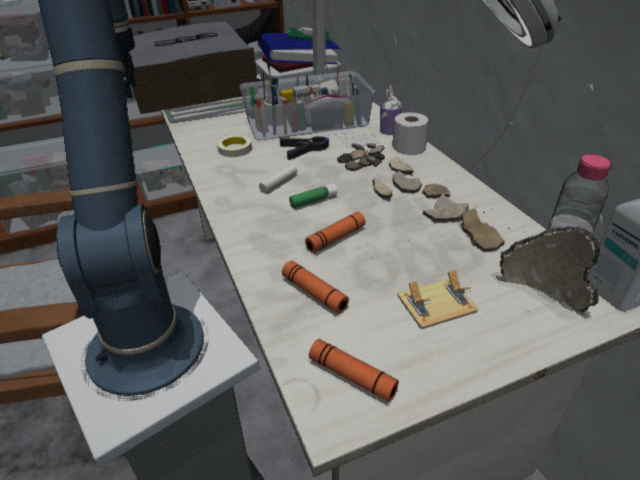

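View pics/wrist0.png

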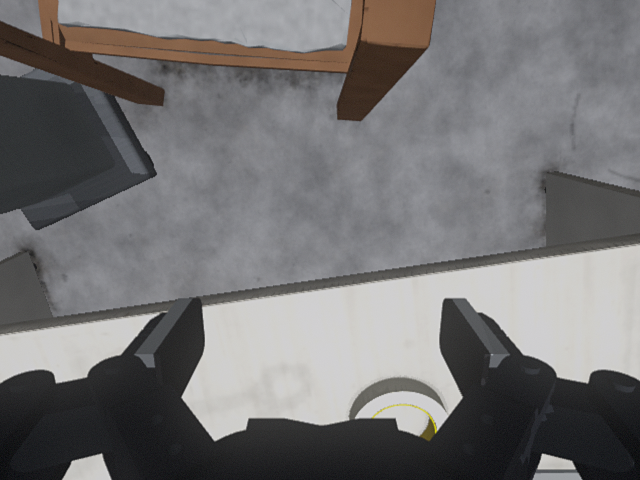

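Both views show three orange tubes with dark bands, at side pixels A (336,231), B (315,286) and C (353,369). The white bar is at (278,179), the vial at (313,196) and the cradle at (437,299). Next I'll measure them all.

```bash
cat > m.py <<'E'
from h import *
np.set_printoptions(precision=4,suppress=True)
def tubes(s,lo,hi,zmax=0.09,zmin=0.012,minpts=150):
    P=cloud(s); hsv=cv2.cvtColor(s['frame'],cv2.COLOR_BGR2HSV)
    m=cv2.inRange(hsv,lo,hi)
    ok=(P[...,2]<zmax)&(P[...,2]>zmin)&(s['depth']>0)&(P[...,0]>0.2)
    m=cv2.morphologyEx((m>0).astype(np.uint8),cv2.MORPH_CLOSE,np.ones((9,9)))*ok.astype(np.uint8)
    n,l,st,c=cv2.connectedComponentsWithStats(m)
    out=[]
    for i in range(1,n):
        if st[i,4]<minpts: continue
        q=P[l==i]; (cx,cy),(w,h),a=cv2.minAreaRect((q[:,:2]*1000).astype(np.float32))
        b=cv2.boxPoints(((cx,cy),(w,h),a)); e=b[1]-b[0] if np.linalg.norm(b[1]-b[0])>np.linalg.norm(b[2]-b[1]) else b[2]-b[1]
        yaw=(np.degrees(np.arctan2(e[1],e[0]))+90)%180-90
        out.append((c[i],st[i,4],np.array([cx,cy]),sorted((w,h)),yaw,np.percentile(q[:,2],[2,50,98])))
    return out
E
python3 - <<'E'
from m import *
for n in ('scene','side'):
    s=dict(np.load(n+'0.npz'))
    for nm,lo,hi in (('orange',(3,130,60),(14,255,255)),('green',(50,100,30),(85,255,255)),('wood',(15,110,120),(24,255,255))):
        for t in tubes(s,lo,hi,zmin=0.003 if nm=='wood' else .012,minpts=80): print(n,nm,t, np.hypot(*t[2]))
s=dict(np.load('side0.npz'))
cv2.imwrite('pics/crop1.png',cv2.resize(s['frame'][190:410,260:500],None,fx=3,fy=2.7,interpolation=cv2.INTER_CUBIC)[:600,:800])
print(ray(s,[[336,231],[315,286],[353,369],[278,179],[313,196]],0.02))
E
```

```text
scene orange (array([346.3186, 255.0441]), np.int32(204), array([486.1138,  21.1795]), [21.696510314941406, 149.57693481445312], np.float32(2.1629868), array([0.0322, 0.0381, 0.0425])) 486.57499622072896
scene orange (array([344.2526, 291.9553]), np.int32(380), array([327.1335, -90.3023]), [22.62238121032715, 151.43907165527344], np.float32(-84.61624), array([0.0303, 0.0373, 0.0421])) 339.3682287996358
scene orange (array([400.3445, 337.4234]), np.int32(685), array([ 250.214, -296.348]), [23.683013916015625, 154.74327087402344], np.float32(-72.85237), array([0.0291, 0.0372, 0.0421])) 387.85200835511387
side orange (array([335.0455, 231.0289]), np.int32(901), array([487.878 ,  25.0215]), [36.53715133666992, 160.62396240234375], np.float32(0.7980423), array([0.0139, 0.0324, 0.0404])) 488.5192297262904
side orange (array([314.9176, 286.2423]), np.int32(1226), array([329.7704, -88.7094]), [35.67366409301758, 161.0872039794922], np.float32(-80.40862), array([0.0143, 0.0339, 0.0406])) 341.49363569047006
side orange (array([353.2052, 369.1158]), np.int32(1969), array([ 254.1782, -295.2916]), [34.201087951660156, 158.45387268066406], np.float32(-71.62142), array([0.0158, 0.0354, 0.0408])) 389.61993015484086
side green (array([308.5313, 196.2698]), np.int32(367), array([531.786, 186.037]), [23.83601188659668, 102.17390441894531], np.float32(-8.995758), array([0.0128, 0.0257, 0.0337])) 563.3880739476958
side wood (array([453.8276, 280.5862]), np.int32(145), array([ 553.5183, -273.026 ]), [17.688291549682617, 74.7373046875], np.float32(65.28314), array([0.0097, 0.0371, 0.0507])) 617.1917859593864
side wood (array([414.8101, 292.324 ]), np.int32(179), array([ 467.9112, -247.2094]), [17.797252655029297, 70.9704818725586], np.float32(73.6604), array([0.0086, 0.0366, 0.0519])) 529.2006962430168
[[ 0.4899  0.0282  0.02  ]
 [ 0.335  -0.0896  0.02  ]
 [ 0.2589 -0.295   0.02  ]
 [ 0.5188  0.3152  0.02  ]
 [ 0.541   0.1842  0.02  ]]
```

View pics/crop1.png

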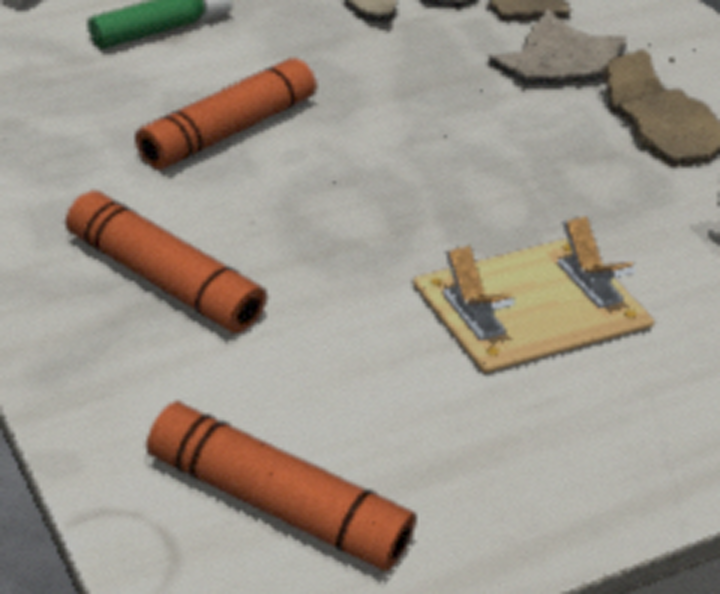

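Tube A at side (336,231) is the spout. It is the farthest from the base (0.49 m, against 0.34 and 0.39 m), lies along x, and stands in the row with the vial and bar. The crop confirms the three bands. Next is the cradle.

```bash
python3 - <<'E'
from m import *
for n,roi in (('side',(385,255,490,335)),('scene',(405,260,490,320))):
    s=dict(np.load(n+'0.npz')); f=s['frame']; hsv=cv2.cvtColor(f,cv2.COLOR_BGR2HSV)
    x0,y0,x1,y1=roi
    m=np.zeros((480,640),np.uint8); m[y0:y1,x0:x1]=cv2.inRange(hsv,(12,80,60),(32,255,255))[y0:y1,x0:x1]
    P=cloud(s)
    for nm,zl,zh in (('base',0.004,0.016),('rests',0.02,0.065)):
        k=(m>0)&(P[...,2]>zl)&(P[...,2]<zh); q=P[k]
        r=cv2.minAreaRect((q[:,:2]*1000).astype(np.float32)); print(n,nm,k.sum(),r,'med',np.median(q,0))
    # base contour on z=.01 plane
    cs=cv2.findContours(m,cv2.RETR_EXTERNAL,cv2.CHAIN_APPROX_NONE)[0]; c=max(cs,key=cv2.contourArea)
    ok=abs(P[c[:,0,1],c[:,0,0],2]-0.005)<0.012
    W=ray(s,c[:,0][ok],0.008)[:,:2]*1000
    print('contour rect',cv2.minAreaRect(W.astype(np.float32)))
s=dict(np.load('side0.npz'))
cv2.imwrite('pics/crop2.png',cv2.resize(s['frame'][255:340,385:490],None,fx=7,fy=7,interpolation=cv2.INTER_CUBIC))
E
```

```text
side base 1435 ((506.6578369140625, -269.9343566894531), (98.83516693115234, 128.44056701660156), 72.42166900634766) med [ 0.5029 -0.2856  0.0093]
side rests 320 ((508.53765869140625, -268.6324157714844), (56.18666076660156, 106.26969909667969), 71.75724792480469) med [ 0.4778 -0.2599  0.0389]
contour rect ((506.12176513671875, -270.3798828125), (99.81791687011719, 129.29867553710938), 72.22460174560547)
scene base 454 ((503.10614013671875, -270.9594421386719), (94.4861068725586, 127.68505859375), 71.94632720947266) med [ 0.4894 -0.2953  0.011 ]
scene rests 127 ((509.870361328125, -258.6426696777344), (41.65842056274414, 109.67937469482422), 77.48519897460938) med [ 0.476  -0.2524  0.0388]
contour rect ((504.20343017578125, -281.1794738769531), (71.68370819091797, 125.87158966064453), 71.61897277832031)
```

View pics/crop2.png

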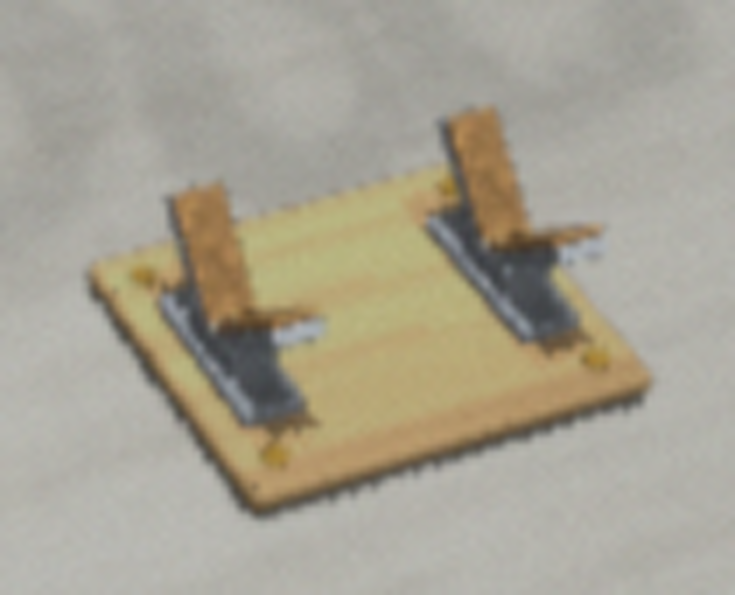

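```bash
cat >> h.py <<'E'
from scipy.spatial.transform import Rotation as Ro
def go(p,yaw,o=None):
    "row for a tool-down pose at p (m), tool yaw (deg)"
    o=o or manip.get_obs(); R=Ro.from_euler('xyz',o['orientation']); T=Ro.from_euler('xyz',[180,0,yaw],degrees=True)
    d=R.inv().apply(np.array(p)-o['tcp_pos'])*100; r=(R.inv()*T).as_rotvec(degrees=True)
    print(o['time_s'],'tcp',o['tcp_pos'].round(4),'rpy',np.degrees(o['orientation']).round(2),'row',d.round(2),r.round(2),'dist',np.linalg.norm(d).round(1))
E
python3 -c "
from h import *
go([.488,.024,.15],180)"
```

```text
0.15 tcp [0.2725 0.6171 0.2445] rpy [-179.92    0.    156.18] row [-43.67 -45.54   9.52] [-8.000e-02 -2.000e-02 -2.382e+01] dist 63.8
```

move_arm --series '[[[-43.7,-45.5,3,0,0,-24,8.5],[-43.7,-45.5,3,0,0,-24,8.5],[-43.7,-45.5,3,0,0,-24,8.5],[-43.7,-45.5,3,0,0,-24,8.5],[-43.7,-45.5,3,0,0,-24,8.5],[-43.7,-45.5,3,0,0,-24,8.5],[-43.7,-45.5,3,0,0,-24,8.5],[-43.7,-45.5,3,0,0,-24,8.5]]]'

```text
time_s: 0.95
tcp_pos: [0.4095, 0.24, 0.2262]
orientation: [-3.14, -0.0, -3.138]
force: [1.5, -0.7, 0.3]
finger_gap: 0.996
```

```bash
python3 -c "
from h import *
go([.488,.024,.15],180)"
```

```text
0.95 tcp [0.4095 0.24   0.2262] rpy [-1.7993e+02 -2.0000e-02 -1.7981e+02] row [ -7.79 -21.61   7.64] [-0.07 -0.02  0.19] dist 24.2
```

move_arm --series '[[[-7.8,-21.6,7.6,0,0,0,8.5],[-7.8,-21.6,7.6,0,0,0,8.5],[-7.8,-21.6,7.6,0,0,0,8.5],[-7.8,-21.6,7.6,0,0,0,8.5],[-7.8,-21.6,7.6,0,0,0,8.5],[-7.8,-21.6,7.6,0,0,0,8.5],[-7.8,-21.6,7.6,0,0,0,8.5]]]'

```text
time_s: 1.65
tcp_pos: [0.4879, 0.0233, 0.15]
orientation: [-3.14, -0.002, -3.141]
force: [-0.8, -0.1, -0.4]
finger_gap: 0.998
```

```bash
python3 - <<'E'
from m import *
s=cam('wrist','w1.png'); np.savez('w1.npz',**s); o=manip.get_obs(); print(o['tcp_pos'],o['joint_pos'],s['C'])
for t in tubes(s,(3,130,40),(14,255,255)): print(t)
P=cloud(s); print(P[240,320])
E
```

```text
[0.488  0.0246 0.1503] [-0.2652  0.2817  0.1522  2.0733 -0.0583  0.7915  1.4962] [0.4171 0.0241 0.278 ]
(array([57.293 ,  7.5942]), np.int32(2092), array([ 355.9319, -115.9577]), [7.283639430999756, 95.6161117553711], np.float32(-83.29361), array([0.0161, 0.0263, 0.0339]))
(array([330.8141, 221.1719]), np.int32(13906), array([490.0571,  29.5848]), [38.457672119140625, 159.4556121826172], np.float32(1.8508911), array([0.0269, 0.0369, 0.0398]))
[0.4919 0.0223 0.0377]
```

View pics/w1.png

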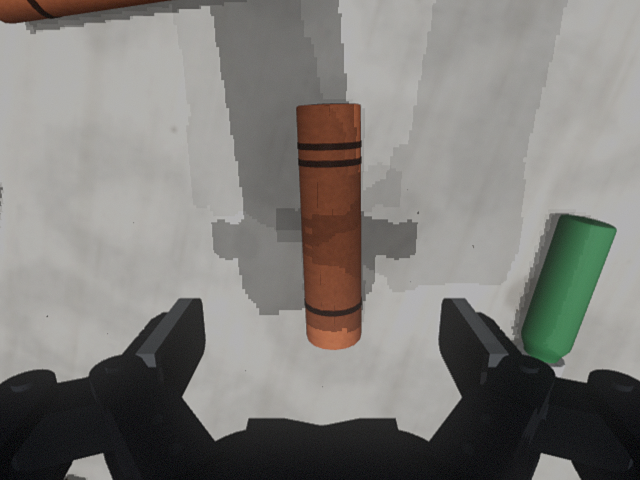

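The wrist view shows the spout from (330,105) to (333,345), between the open fingers and slightly right of their midline. The vial is at (570,290), clear of the fingers. Grasp target is (0.489, 0.028), yaw +1.7°.

```bash
python3 -c "
from h import *
go([.489,.028,.018],181.7)"
```

```text
1.7 tcp [0.488  0.0246 0.1503] rpy [-1.7995e+02 -5.0000e-02 -1.7981e+02] row [-0.12  0.35 13.23] [-0.05 -0.05 -1.51] dist 13.2
```

move_arm --series '[[[-0.1,0.35,5,0,0,-1.5,8.5],[-0.1,0.35,9,0,0,-1.5,8.5],[-0.1,0.35,11,0,0,-1.5,8.5],[-0.1,0.35,12.5,0,0,-1.5,8.5],[-0.1,0.35,13.2,0,0,-1.5,8.5],[-0.1,0.35,13.2,0,0,-1.5,8.5]]]' --newtons 40

```text
time_s: 2.3
tcp_pos: [0.4884, 0.0294, 0.018]
orientation: [-3.141, -0.002, -3.11]
force: [0.0, 0.6, -0.1]
finger_gap: 0.993
```

```bash
python3 - <<'E'
from m import *
go([.489,.028,.018],181.7); print(manip.get_obs()['force'])
s=cam('wrist','w2.png')
for t in tubes(s,(3,130,40),(14,255,255)): print(t)
E
```

```text
2.3 tcp [0.4884 0.0294 0.018 ] rpy [-179.98   -0.11 -178.17] row [-0.05 -0.15  0.  ] [-0.02 -0.11  0.13] dist 0.2
[ 0.0209  0.6262 -0.0625]
(array([321.1618, 248.9245]), np.int32(37958), array([465.8123,  29.2484]), [38.5242805480957, 110.73931121826172], np.float32(2.1008682), array([0.0276, 0.0373, 0.0399]))
```

View pics/w2.png

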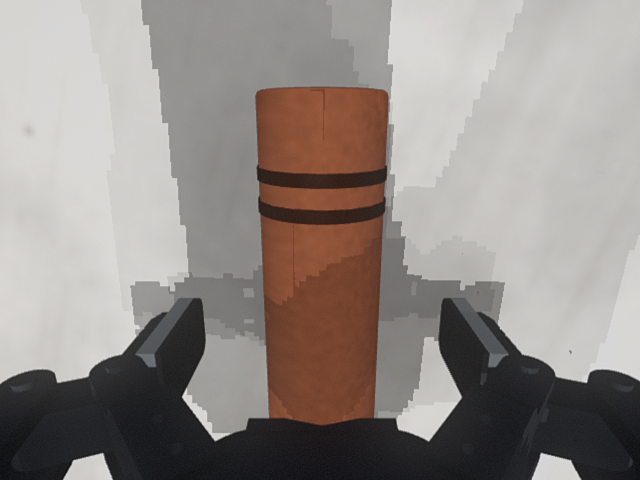

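The tube, at (322,250), is centred between the fingers, which span columns 203 to 442. Closing now.

move_arm --series '[[[0,0,0,0,0,0,3],[0,0,0,0,0,0,3],[0,0,0,0,0,0,3],[0,0,0,0,0,0,3],[0,0,0,0,0,0,3],[0,0,0,0,0,0,3],[0,0,0,0,0,0,3],[0,0,0,0,0,0,3]]]' --newtons 50

```text
time_s: 3.15
tcp_pos: [0.4894, 0.0293, 0.0196]
orientation: [3.141, 0.001, -3.11]
force: [-1.1, -0.0, 5.1]
finger_gap: 0.452
```

move_arm --series '[[[0,0,-2,0,0,0,3],[0,0,-5,0,0,0,3],[0,0,-9,0,0,0,3],[0,0,-13,0,0,0,3],[0,0,-15,0,0,0,3],[0,0,-15,0,0,0,3]]]'

```text
time_s: 3.75
tcp_pos: [0.4911, 0.0294, 0.1725]
orientation: [3.14, 0.007, -3.111]
force: [1.6, -0.2, -3.6]
finger_gap: 0.447
```

```bash
python3 - <<'E'
from m import *
o=manip.get_obs(); print(o['tcp_pos'],np.degrees(o['orientation']),o['force'],o['finger_gap'],o['ft_torque'])
s=cam('side','s2.png'); np.savez('s2.npz',**s)
for t in tubes(s,(3,130,40),(14,255,255),zmax=.25): print(t)
E
```

```text
[0.4911 0.0294 0.1725] [ 179.9272    0.4101 -178.2219] [ 1.6243 -0.163  -3.6404] 0.44652593161515614 [-0.0176 -0.0531 -0.0314]
(array([209.3165,  10.6241]), np.int32(790), array([ 920.7827, 1427.4148]), [150.07730102539062, 513.87939453125], np.float32(-13.9235), array([0.1981, 0.2192, 0.2392]))
(array([359.2217, 167.1274]), np.int32(212), array([526.6177,   3.7736]), [31.211570739746094, 101.7867202758789], np.float32(33.251373), array([0.1653, 0.1786, 0.2278]))
(array([321.9111, 181.4463]), np.int32(596), array([453.386 ,  26.2957]), [40.57957077026367, 88.88330841064453], np.float32(4.9359283), array([0.1603, 0.1828, 0.1924]))
(array([314.7708, 286.1308]), np.int32(1239), array([331.7319, -88.2647]), [36.82772445678711, 160.05123901367188], np.float32(-82.55013), array([0.0145, 0.0341, 0.0405]))
(array([353.2466, 369.202 ]), np.int32(1975), array([ 254.4838, -294.8025]), [33.63614273071289, 159.39430236816406], np.float32(-71.38282), array([0.0156, 0.0352, 0.0407]))
```

View pics/s2.png

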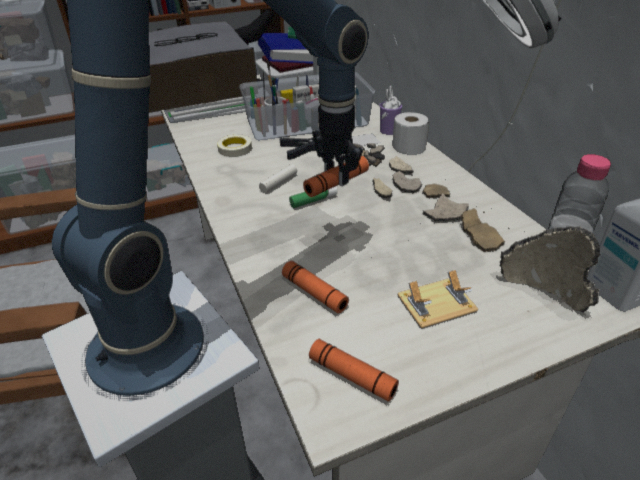

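```bash
python3 - <<'E'
from m import *
for n in ('side','wrist'):
    s=cam(n,'t_%s.png'%n); P=cloud(s); hsv=cv2.cvtColor(s['frame'],cv2.COLOR_BGR2HSV)
    m=cv2.inRange(hsv,(3,130,40),(14,255,255))>0
    k=m&(abs(P[...,2]-.175)<.03)&(abs(P[...,1]-.03)<.04)&(abs(P[...,0]-.49)<.12)
    q=P[k]; print(n,k.sum(),'x',np.percentile(q[:,0],[0,.5,99.5,100]))
    for a in np.arange(.41,.57,.02):
        b=q[(q[:,0]>a)&(q[:,0]<a+.02)]
        if len(b)>20: print(round(a,2),len(b),'ztop',np.percentile(b[:,2],97).round(4),'y',np.percentile(b[:,1],[2,98]).round(4))
E
```

```text
side 737 x [0.4081 0.4089 0.5681 0.5689]
0.41 187 ztop 0.1895 y [0.0066 0.0387]
0.43 116 ztop 0.1896 y [0.0064 0.0286]
0.45 127 ztop 0.19 y [0.0083 0.0322]
0.47 89 ztop 0.1911 y [0.0096 0.0371]
0.51 46 ztop 0.1858 y [0.01  0.029]
0.53 55 ztop 0.1848 y [0.0109 0.0209]
0.55 89 ztop 0.19 y [0.0115 0.0296]
wrist 35414 x [0.4094 0.4101 0.5163 0.5237]
0.41 9687 ztop 0.1891 y [0.0102 0.0451]
0.43 5241 ztop 0.1891 y [0.0111 0.0455]
0.45 7032 ztop 0.1889 y [0.0117 0.0459]
0.47 6268 ztop 0.1888 y [0.012  0.0469]
0.49 5519 ztop 0.1887 y [0.0124 0.0476]
0.51 1526 ztop 0.1886 y [0.0125 0.0484]
```

View pics/t_wrist.png

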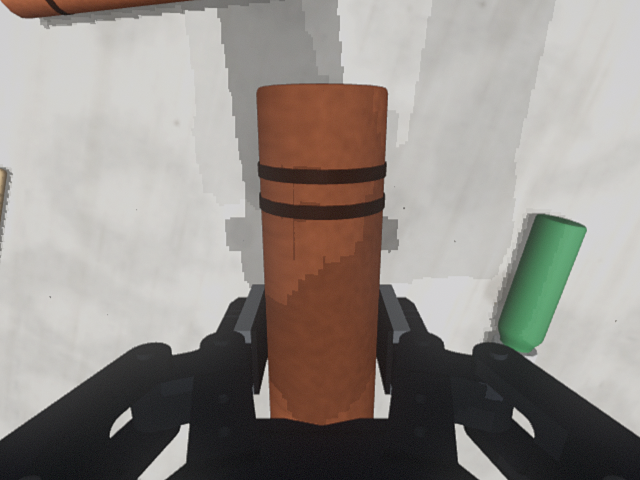

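The spout is held level (tube top z runs 0.1891 to 0.1886 along it). Its middle is about 2 mm toward tool +x from the TCP. I'll stop part-way for a wrist look at the cradle.

```bash
python3 -c "
from h import *
go([.50,-.12,.17],165)"
```

```text
3.9 tcp [0.488  0.0291 0.1682] rpy [-1.7999e+02 -1.4000e-01 -1.7821e+02] row [ -0.73 -14.94  -0.18] [-0.03 -0.14 16.79] dist 15.0
```

move_arm --series '[[[-0.7,-3,0,0,0,4,3],[-0.7,-7,0,0,0,9,3],[-0.7,-11,0,0,0,13,3],[-0.7,-14,0,0,0,16,3],[-0.7,-15,0,0,0,17,3],[-0.7,-15,0,0,0,17,3]]]'

```text
time_s: 4.5
tcp_pos: [0.4984, -0.122, 0.1664]
orientation: [-3.14, -0.006, 2.873]
force: [-0.2, -0.3, -2.5]
finger_gap: 0.453
```

```bash
python3 - <<'E'
from m import *
for i in range(2): s=cam('wrist','w3.png')
o=manip.get_obs(); print(o['tcp_pos'],np.degrees(o['orientation']),s['C'],o['finger_gap'])
np.savez('w3.npz',**s)
E
```

```text
[ 0.4991 -0.1191  0.1669] [-179.976    -0.2918  164.897 ] [ 0.4309 -0.1008  0.295 ] 0.4518769960491798
```

View pics/w3.png

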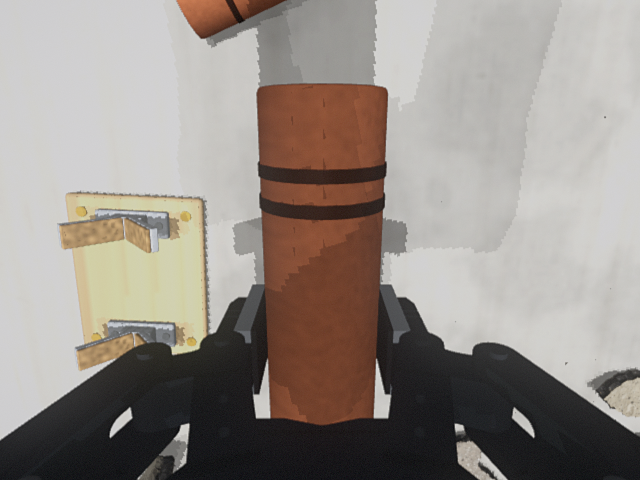

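```bash
python3 - <<'E'
from m import *
s=dict(np.load('w3.npz')); f=s['frame']; hsv=cv2.cvtColor(f,cv2.COLOR_BGR2HSV); P=cloud(s)
m=cv2.inRange(hsv,(15,50,120),(32,255,255))>0
v,u=np.mgrid[:480,:640]
base=m&(abs(P[...,2]-.01)<.006)&(u<215)&(u>50)&(v>180)&(v<360)
q=P[base]; print(base.sum(),np.median(q[:,2]))
W=ray(s,np.c_[u[base],v[base]],.010)[:,:2]*1000
print('rect',cv2.minAreaRect(W.astype(np.float32)))
# edges: top row edge and left/right edges by line fits
def line(pts):
    vx,vy,x,y=cv2.fitLine(pts.astype(np.float32),cv2.DIST_HUBER,0,.01,.01).ravel(); return np.array([x,y]),np.array([vx,vy])
rows=range(210,325); 
L=ray(s,[(u[r][base[r]].min()-.5,r) for r in rows],.01)[:,:2]*1000
Rr=ray(s,[(u[r][base[r]].max()+.5,r) for r in range(205,340)],.01)[:,:2]*1000
cols=range(80,195); T=ray(s,[(c,v[:,c][base[:,c]].min()-.5) for c in cols],.01)[:,:2]*1000
for nm,l in (('L',L),('R',Rr),('T',T)):
    p,d=line(l); print(nm,p,'ang',np.degrees(np.arctan2(d[1],d[0])))
pr,dr=line(Rr);pt,dt=line(T);pl,dl=line(L)
def X(p,d,q,e): a=np.linalg.solve(np.c_[d,-e],q-p); return p+a[0]*d
TR=X(pr,dr,pt,dt);TL=X(pl,dl,pt,dt); a=np.array([np.cos(np.radians(-17.8)),np.sin(np.radians(-17.8))])
print('TL',TL,'TR',TR,np.linalg.norm(TL-TR),'centre',(TL+TR)/2+65*a)
# tube in same view
k=(cv2.inRange(hsv,(3,130,40),(14,255,255))>0)&(abs(P[...,2]-.17)<.03)
print('tube rect',cv2.minAreaRect((P[k][:,:2]*1000).astype(np.float32)),'ztop',np.percentile(P[k][:,2],97))
# rest rims
k=(P[...,2]>.04)&(P[...,2]<.06)&(u<170)&(v>190)&(v<370); print('rests',cv2.minAreaRect((P[k][:,:2]*1000).astype(np.float32)),k.sum())
E
```

```text
9236 0.009441813302822913
rect ((507.7629089355469, -266.53851318359375), (99.28495025634766, 128.25613403320312), 72.01687622070312)
L [ 495.566  -314.3356] ang -19.48875
R [ 509.1424 -214.879 ] ang -18.07061
T [ 447.5883 -244.3767] ang 72.045425
TL [ 432.1868 -291.9059] TR [ 462.1187 -199.5359] 97.09849 centre [ 509.0412 -265.5911]
tube rect ((477.3404541015625, -113.6865234375), (38.02661895751953, 113.03496551513672), 74.82736206054688) ztop 0.18686850520760293
rests ((508.8594970703125, -268.4553527832031), (65.3926773071289, 106.53529357910156), 72.0907211303711) 2106
```

```bash
python3 -c "
from h import *
go([.5072,-.2685,.11],162.1)"
```

```text
4.6 tcp [ 0.4991 -0.1191  0.1669] rpy [-179.98   -0.29  164.9 ] row [ -4.71 -14.21   5.67] [-0.03 -0.29  2.8 ] dist 16.0
```

move_arm --series '[[[-1,-3,0.5,0,0,1,3],[-2.5,-7,1,0,0,2,3],[-3.5,-11,2,0,0,2.8,3],[-4.5,-13.5,4,0,-0.3,2.8,3],[-4.7,-14.2,5.5,0,-0.3,2.8,3],[-4.7,-14.2,5.7,0,-0.3,2.8,3],[-4.7,-14.2,5.7,0,-0.3,2.8,3]]]'

```text
time_s: 5.3
tcp_pos: [0.5074, -0.2656, 0.1089]
orientation: [3.14, -0.002, 2.832]
force: [0.4, 1.5, -2.6]
finger_gap: 0.45
```

```bash
python3 - <<'E'
from m import *
s=cam('side'); s=cam('side','s3.png'); np.savez('s3.npz',**s)
go([.5072,-.2685,.06],162.1); o=manip.get_obs(); print(o['joint_pos'],o['force'])
P=cloud(s); hsv=cv2.cvtColor(s['frame'],cv2.COLOR_BGR2HSV)
k=(cv2.inRange(hsv,(3,130,40),(14,255,255))>0)&(abs(P[...,2]-.11)<.03)&(abs(P[...,1]+.27)<.08)&(abs(P[...,0]-.507)<.12)
q=P[k]; a=np.radians(-17.9); c=q[:,:2]-[.507,-.2685]; al=c@[np.cos(a),np.sin(a)]; ac=c@[-np.sin(a),np.cos(a)]
print('along',np.percentile(al,[0,.5,99.5,100]))
for b in np.arange(-.08,.08,.02):
    i=(al>b)&(al<b+.02)
    if i.sum()>20: print(b.round(2),i.sum(),np.percentile(q[i,2],97).round(4),np.percentile(ac[i],[2,98]).round(4))
cv2.imwrite('pics/crop3.png',cv2.resize(s['frame'][180:340,370:530],None,fx=3.75,fy=3.75,interpolation=cv2.INTER_CUBIC))
E
```

```text
5.4 tcp [ 0.5081 -0.2661  0.1102] rpy [179.96   0.03 162.29] row [ 0.02 -0.26  5.02] [0.04 0.03 0.19] dist 5.0
[ 0.1769  0.4688  0.3041  1.9214 -0.1949  0.7791  1.8512] [ 0.0787  0.6115 -2.0459]
along [-0.0814 -0.0802  0.0789  0.0802]
-0.08 249 0.1298 [-0.0171  0.0149]
-0.06 174 0.13 [-0.017   0.0076]
-0.04 185 0.1303 [-0.0169  0.0084]
-0.02 142 0.1301 [-0.0166  0.0128]
0.02 30 0.1283 [-0.0175  0.0044]
0.04 68 0.1243 [-0.0177 -0.0095]
0.06 131 0.1296 [-0.0162  0.0063]
```

View pics/crop3.png

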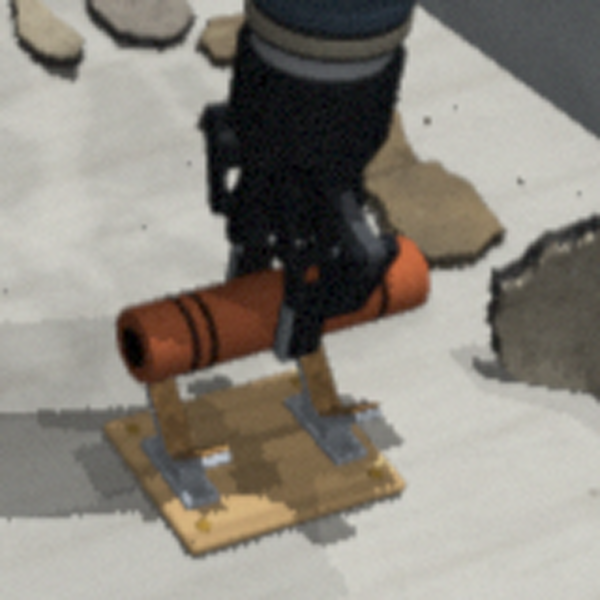

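The tube hovers level over the rests, with its ends at (130,345) and (410,270) in the crop, overhanging alike. I'll shift about 2.5 mm across and lower to just above contact.

move_arm --series '[[[0,-0.25,1,0,0,0.2,3],[0,-0.25,2.5,0,0,0.2,3],[0,-0.25,4,0,0,0.2,3],[0,-0.25,4.8,0,0,0.2,3],[0,-0.25,5.1,0,0,0.2,3],[0,-0.25,5.2,0,0,0.2,3],[0,-0.25,5.2,0,0,0.2,3],[0,-0.25,5.2,0,0,0.2,3]]]'

```text
time_s: 6.2
tcp_pos: [0.5078, -0.2687, 0.0586]
orientation: [3.141, 0.002, 2.829]
force: [0.3, -0.1, -3.7]
finger_gap: 0.447
```

```bash
python3 - <<'E'
from m import *
s=cam('side'); 
go([.507,-.2685,.054],162.1); o=manip.get_obs(); print(o['force'],o['ft_torque'])
cv2.imwrite('pics/crop4.png',cv2.resize(s['frame'][200:340,370:530],None,fx=4.2,fy=4.2,interpolation=cv2.INTER_CUBIC))
E
```

```text
6.25 tcp [ 0.5078 -0.2687  0.0587] rpy [179.96   0.1  162.09] row [ 0.08 -0.01  0.47] [ 0.04  0.1  -0.01] dist 0.5
[-0.6657  0.942  -2.0207] [-0.02   -0.0337  0.0006]
```

View pics/crop4.png

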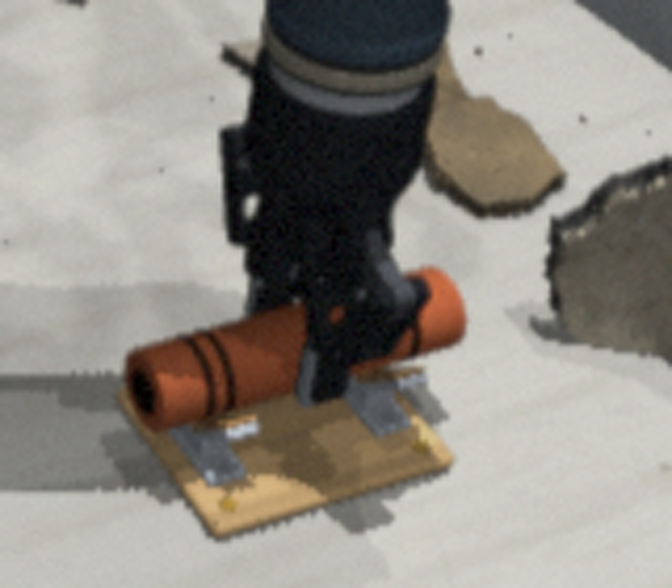

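move_arm --series '[[[0,0,0.1,0,0,0,3],[0,0,0.2,0,0,0,3],[0,0,0.3,0,0,0,3],[0,0,0.3,0,0,0,3],[0,0,0.3,0,0,0,3]]]'

```text
time_s: 6.75
tcp_pos: [0.5078, -0.2687, 0.0556]
orientation: [3.141, 0.002, 2.829]
force: [0.3, -0.3, -3.3]
finger_gap: 0.447
```

move_arm --series '[[[0,0,0.1,0,0,0,3],[0,0,0.1,0,0,0,3],[0,0,0.1,0,0,0,3]]]'

```text
time_s: 7.05
tcp_pos: [0.5077, -0.2687, 0.0546]
orientation: [3.141, 0.001, 2.829]
force: [0.2, -1.0, -3.1]
finger_gap: 0.447
```

move_arm --series '[[[0,0,0.1,0,0,0,3],[0,0,0.1,0,0,0,3],[0,0,0.1,0,0,0,3]]]'

```text
time_s: 7.35
tcp_pos: [0.5081, -0.2685, 0.054]
orientation: [3.141, 0.002, 2.829]
force: [-0.3, 2.4, 3.1]
finger_gap: 0.451
```

move_arm --series '[[[0,0,0.1,0,0,0,3],[0,0,0.1,0,0,0,3],[0,0,0.1,0,0,0,3]]]'

```text
time_s: 7.65
tcp_pos: [0.5081, -0.2685, 0.0539]
orientation: [3.14, 0.002, 2.829]
force: [-1.9, 2.5, 7.5]
finger_gap: 0.45
```

Seated: vertical force went from −3 to +7.5 N with only 2.5 N lateral, at TCP z 0.054, so both flanks are bearing. Letting go.

move_arm --series '[[[0,0,0,0,0,0,4.2],[0,0,0,0,0,0,4.6],[0,0,0,0,0,0,5.2],[0,0,0,0,0,0,6],[0,0,0,0,0,0,7],[0,0,0,0,0,0,8],[0,0,0,0,0,0,8],[0,0,0,0,0,0,8]]]' --newtons 20

```text
time_s: 8.45
tcp_pos: [0.5081, -0.2685, 0.0539]
orientation: [3.14, 0.002, 2.829]
force: [0.3, -0.0, -0.3]
finger_gap: 0.934
```

```bash
python3 - <<'E'
from m import *
s=cam('wrist','w4.png'); o=manip.get_obs(); print(o['tcp_pos'],o['force'],o['finger_gap'])
E
```

```text
[ 0.5081 -0.2685  0.0539] [-0.349  -0.2542 -0.4684] 0.936204784884407
```

View pics/w4.png

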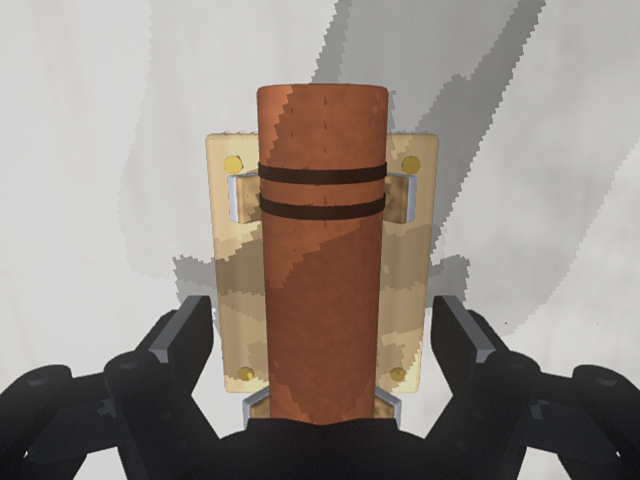

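The fingers, at columns 212 and 433, are clear of the tube, which lies symmetrically in both Vs at (240–410,200) and (250–400,405). Force is about 0. Retreating straight up.

move_arm --series '[[[0,0,-1,0,0,0,8],[0,0,-3,0,0,0,8],[0,0,-6,0,0,0,8],[0,0,-10,0,0,0,8],[0,0,-14,0,0,0,8],[0,0,-17,0,0,0,8],[0,0,-18,0,0,0,8],[0,0,-18,0,0,0,8]]]'

```text
time_s: 9.3
tcp_pos: [0.5082, -0.269, 0.2357]
orientation: [3.14, 0.006, 2.829]
force: [-0.5, 0.0, -0.6]
finger_gap: 0.936
```

```bash
python3 - <<'E'
from m import *
w=cam('wrist','w5.png'); w=cam('wrist','w5.png'); s=cam('side','s5.png')
o=manip.get_obs(); print(o['time_s'],o['tcp_pos'],o['force'])
for S,n in ((w,'wrist'),(s,'side')):
    P=cloud(S); hsv=cv2.cvtColor(S['frame'],cv2.COLOR_BGR2HSV)
    k=(cv2.inRange(hsv,(3,130,40),(14,255,255))>0)&(abs(P[...,2]-.06)<.03)&(abs(P[...,1]+.27)<.08)&(abs(P[...,0]-.507)<.12)
    q=P[k]; print(n,k.sum(),cv2.minAreaRect((q[:,:2]*1000).astype(np.float32)))
    a=np.radians(-17.9); c=q[:,:2]-[.507,-.2685]; al=c@[np.cos(a),np.sin(a)]; ac=c@[-np.sin(a),np.cos(a)]
    print('along',np.percentile(al,[.2,99.8]),[ (b.round(2),np.percentile(q[(al>b)&(al<b+.02),2],97).round(4)) for b in np.arange(-.08,.075,.02)])
    m=(cv2.inRange(hsv,(15,50,120),(32,255,255))>0)&(abs(P[...,2]-.01)<.006)&(abs(P[...,1]+.27)<.1)&(abs(P[...,0]-.507)<.12)
    print('base',cv2.minAreaRect((P[m][:,:2]*1000).astype(np.float32)))
for t in tubes(s,(50,100,30),(85,255,255),minpts=80): print('green',t)
E
```

```text
9.45 [ 0.5067 -0.268   0.2322] [ 0.195  -0.474  -0.1533]
wrist 9287 ((508.4716796875, -268.4031982421875), (39.785911560058594, 158.89109802246094), 71.125244140625)
along [-0.0779  0.0799] [(np.float64(-0.08), np.float64(0.074)), (np.float64(-0.06), np.float64(0.0741)), (np.float64(-0.04), np.float64(0.0741)), (np.float64(-0.02), np.float64(0.0739)), (np.float64(0.0), np.float64(0.074)), (np.float64(0.02), np.float64(0.0739)), (np.float64(0.04), np.float64(0.0739)), (np.float64(0.06), np.float64(0.0739))]
base ((508.6627197265625, -268.7436828613281), (99.08275604248047, 128.35861206054688), 72.36250305175781)
side 1440 ((504.9043884277344, -274.7744140625), (35.446537017822266, 160.09034729003906), 69.1855697631836)
along [-0.0793  0.079 ] [(np.float64(-0.08), np.float64(0.0743)), (np.float64(-0.06), np.float64(0.0744)), (np.float64(-0.04), np.float64(0.0746)), (np.float64(-0.02), np.float64(0.0741)), (np.float64(0.0), np.float64(0.0746)), (np.float64(0.02), np.float64(0.0743)), (np.float64(0.04), np.float64(0.0751)), (np.float64(0.06), np.float64(0.0746))]
base ((507.5989685058594, -271.67388916015625), (96.66752624511719, 129.3614501953125), 70.64207458496094)
green (array([308.7221, 196.2016]), np.int32(367), array([531.9001, 186.1701]), [25.863431930541992, 103.21270751953125], np.float32(-11.321426), array([0.0128, 0.0254, 0.0336]))
```

View pics/w5.png

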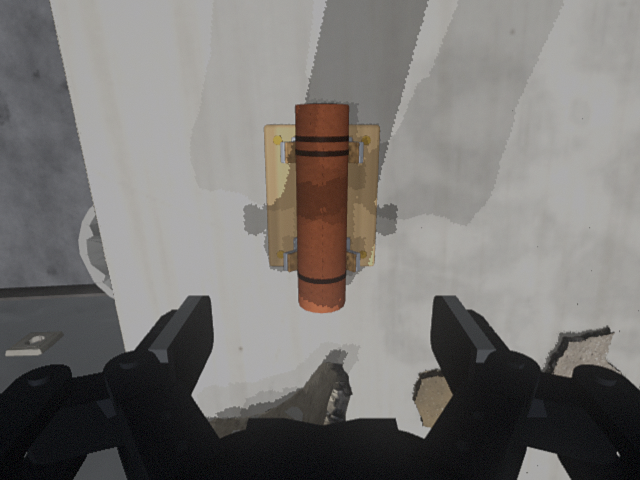

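View pics/s5.png

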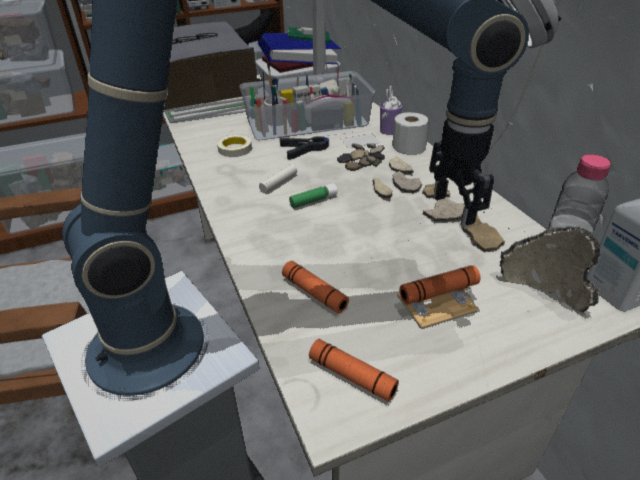

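The tube is centred on the base within 0.5 mm (508.5,−268.4 against 508.7,−268.7) and level, with its top at 74 mm all along. The vial and bar have not moved. Handing in.

```bash
python3 -c "
from bench import manip
print(manip.close_job())"
```

```text
the job is handed in; nothing more can be done
None
```

The spout is lying level in both V rests of the cradle, and I handed the job in at about 9.5 s. I took the orange tube farthest from the base (0.49 m, against 0.34 and 0.39 m), gripped it across the diameter and lowered it in 1 mm steps. I let go once the upward force showed contact, about 7.5 N with 2.5 N sideways, then backed off straight up.

**Last checks:**
- **Centring:** in the wrist view the tube's middle is within 0.5 mm of the cradle's middle.
- **Level:** the tube's top is at 73.9–74.1 mm all along, as expected for a seat at 54 mm.
- **Robot clear:** the gripper is open and about 0.18 m above the seat, with about zero force on it.
- **Bystanders:** the vial measures where it was, and the white bar looks unmoved by eye in the side view.

**Disagreement:** the side camera put the tube and the cradle base 1–6 mm from the wrist readings and 1–2° off in angle. It sees only one flank of the tube, so I relied on the wrist view. No check failed.

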